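# Clamp a T-nut with a torque-limiting knob

## Task

Set the loose T-nut flat on the bed of the small vice, between its two jaws and square to them, without shoving the jaws, and let go of it. Then wind the orange ratchet cap clockwise until the jaws grip the nut and the slip clutch gives way: let it click two or three times, then stop, so that the nut is held at the set force and the clutch is not run on. Leave the collet and the sleeve beside the vice where they stand.

Things in the scene. Friction and masses are not known exactly. Their poses are not given: they have to be found in the camera images.
- spare_t_nut: Loose grey steel T-nut, 28 x 28 mm on plan and 18 mm high, 70 g. Origin at the centre of its underside, z up. Its two x sides are upright over the full height; its two y sides are upright for the lowest 9 mm and lean in above. It may be clamped on any of its four sides.
- pinion_vice: Small bench vice screwed down: steel base plate 110 (x) by 250 (y) by 10 mm; origin under its centre, z up. Its jaws close along y on a flat steel bed whose top is 30 mm up, x -35 to +35 mm. A back jaw, 44 mm wide, top at 44.5 mm, is locked anywhere, its sprung plate (5 N/mm) facing -y at y = 40 to 60 mm, not measured. A green housing, top 40 mm, carries the knob (x 0, y -78 mm).
- front_jaw: Moving aluminium jaw, 44 mm wide, top at 44.5 mm. Its frame is the vice's, shifted along y by its travel: its face is at its own y = 0 and looks to +y. At the start the travel is 0; it closes towards +y by 10 mm per radian of the dial, at most 42 mm. It pushes the nut over the bed until that meets the back plate after 12 to 32 mm, then another 3 to 4 mm until the clutch gives way.
- nest (a point): Point on the top of the vice's bed (30 mm above the bench), midway across (x = 0) and 20 mm along +y from the front jaw's starting face: where to set the nut, clear of both jaws. Axes as the vice's.
- cap (a point): Orange fluted ratchet cap, 32 mm across, 49 to 84 mm above the bench; this point is on its axis at 68 mm, x along the white mark. Turns endlessly without rising; clockwise from above closes the jaw. It drives the dial through a slip clutch, 20 clicks a turn (0.31 rad each): the dial runs at about 0.12 N m; with the nut tight the clutch gives way at about 0.3 N m. Fingertips stay 48 mm up or more.
- dial (a point): Aluminium dial on the shaft under the cap, 44 mm across, top at 45.5 mm; this point is on its axis, x along its red mark. At the start its mark and the cap's are in line; later the angle between them is what the clutch has slipped (two clicks about 0.63 rad, three about 0.94). It turns with the cap, stands still while the clutch slips, and keeps the nut gripped when the cap is let go.
- collet_sleeve: Bystander: dark steel sleeve, 44 mm in diameter, 36 mm high, standing loose behind the vice. Origin at the centre of its foot.
- er_collet: Bystander: grey slotted spring collet, 33 mm in diameter, 46 mm high, standing loose behind the vice. Origin at the centre of its foot.
There are look-alikes about, which are no part of the job. Of the things like the spare_t_nut, leave any that is blue or red; of the rest the smaller one is meant.

How it is judged:
By the outcome, as a careful person would: the job done as asked, in the order asked, and still so for the second after the job is handed in, with the robot touching nothing.
It also fails if it takes over 72 s, if anything falls off the work surface, if the arm or the gripper's body presses on something with over 40 N, if the wrist force passes 120 N, or if a joint passes its speed limit or range.

## Robot

A 6-joint arm with a two-finger parallel gripper is mounted at the origin on a cart in front of the work surface, level with it; the furniture and walls round the work are solid. World frame = base frame: x ahead of the robot, y to its left, z up, the work surface at z = 0. Lengths are in m, angles in degrees, forces in N, time in s.
With the tool pointing down it reaches from about 0.4 to 0.825 m from the base axis. Payload 7 kg.
Tool frame: the origin (TCP) lies at the very end of the fingers, on their centre line; the grasp point (between the pads) lies 19 mm behind it (ctrl.grip_depth is the distance from the TCP to the grasp point, in m); z points along the fingers, y is the line along which they close (so a half turn about z gives the same grasp; the last joint's range is limited). The gripper opens to 88 mm and grips with 3 to 60 N. Pads are 19 mm wide; open, the fingers measure 130 mm over their backs; the gripper's body (78 mm by 193 mm) begins 47 mm behind the grasp point.
Start: joints at [84.574, 20.546, 0.682, 0, -70.136, -16.507], TCP at [0.252, 0.626, 0.2] pointing down, gripper open.
Joint ranges: [-176.03, 176.03], [-82.01, 121.73], [-58.28, 71.71], [-173.87, 95.51], [-174.79, -0.11], [-173.66, 173.66]. Speed limits (degrees/s): [136.94, 136.94, 172.46, 180, 180, 180].

## Interface

Orientations are given as [roll, pitch, yaw] about the fixed x, y, z axes, in that order (R = Rz(yaw) Ry(pitch) Rx(roll)).
In Python, from plant import get_obs, eyes, ctrl, spotter gives the robot as it stands.
- The arm moves only by the shell command python3 -m crank 'ROWS'. ROWS is JSON, one flat list of numbers, 7 for each row, row after row: the turn, a rotation vector about the tool's x, y, z in rad, then the shift along the tool's x, y, z in mm, then the opening, from 0 (shut) to 1 (fully open). A call has 1 to 5 rows; each row shifts and turns the commanded pose from where the row before left it, along the tool's axes as they then stand; what a row does not reach is not made up. A row lasts 1/8 s, in which the tool goes at most 62.5 mm and 10.7 degrees, less where a joint would pass 70% of its speed; a pose out of reach is approached as far as the arm can. A call is refused whole if a number of a shift passes 62.5 or a number of a turn 0.188, either way. A call with a gripper value outside its range is refused whole. The fingers move at their own pace and stop on an object; the grip force is fixed at half the most. Time passes only in rows, so rows that do not move let the fingers close. It gives the time, the measured TCP pose, the force, the opening and the grip force at its end, in the units of the state.
- get_obs(): the state, without advancing time (a new reading comes with each control period).
- eyes.snapshot(name): name is "side" or "top"; returns the picture (384x512x3 uint8, blue, green, red); there is no depth.
- eyes.camera_model(name): a dict with "fx", "fy", "cx", "cy" (pixels), "extrinsics" (4x4, takes a point from camera to world coordinates). Camera axes: x right, y down, z forward; pixel columns grow to the right and rows downward; lengths in m; the calibration is good to about 2 mm. A picture is of the moment at which its call begins. camera_model takes no time and is no camera call.
- ctrl.close_job(): hands the job in; it is judged then, once.
Trained networks look in the newest picture that a camera, given by its name, has taken for a name from the list of things; names that differ only in an ending like _2 or _b are one class to them, and where a whole thing is asked for, a point or a joint stands for the part that bears it (a point fixed in the world has none). Each returns a list of dicts, best first, with "p" (0 to 1); they miss things now and then, are a little off and sometimes report something else, mostly with a low value. They report only what shows in the picture. A call takes as long as a camera call. They do not tell look-alikes from the thing itself.
- spotter.outline_of(camera, target): "region" (384x512 bool, what is visible of it) and "rect" ([left, top, width, height] in pixels, round what is visible of it).
- spotter.place_of(camera, target): "location" ([column, row] in pixels: a listed point, or the origin of a listed thing).
The state is a dict: "clock": time; "joint_pos": joint angles; "qvel": joint speeds; "tau": joint torques, N m; "tool_pos": TCP position; "orientation": TCP orientation; "force": force on the tool from outside, world axes, zero at the start; "moment": the same for the moment, N m; "opening": finger opening in m; "gripper_force": force on a finger pad.
Only numpy, scipy, OpenCV 4.12 (cv2) and the standard library are available. Lean on these libraries where they do the work, as an engineer would, in place of code of your own. Each camera call takes 0.05 s, during which the arm holds its last target. There are 200 camera calls.

## Working session

There is one attempt and no reset: what is moved stays moved. The work goes in short steps, Python scripts to look and compute and a shell command to move; the robot and the scene stay as the last step left them, time stands still between calls to the robot, and variables do not carry over. Pictures are saved under pics/ and viewed, at most 10 in all, crops included, and the job is handed in when it is done.

```bash
mkdir -p pics; ls; python3 - <<'E'
from plant import get_obs, eyes, ctrl, spotter
import cv2,numpy as np
print(get_obs())
for n in("top","side"):
    im=eyes.snapshot(n);cv2.imwrite(f"pics/{n}0.png",im)
    m=eyes.camera_model(n);print(n,m)
    for t in["spare_t_nut","pinion_vice","front_jaw","nest","cap","dial","collet_sleeve","er_collet"]:
        print(t,[(np.round(d["location"],1).tolist(),round(d["p"],2)) for d in spotter.place_of(n,t)])
E
```

```text
pics
{'clock': 0.0, 'joint_pos': array([ 8.45740124e+01,  2.05924199e+01,  6.36304491e-01, -2.06499212e-02,
       -7.01367766e+01, -1.65070706e+01]), 'qvel': array([-0.0902117 ,  0.06607352,  0.00799115, -0.03692171, -0.01474381,
        0.04884154]), 'tau': array([-2.55239347e-04, -5.82710123e+01,  2.93066096e+01,  6.99768528e+00,
        7.14881869e-03, -1.64678750e-04]), 'tool_pos': array([0.25195382, 0.62565585, 0.19932917]), 'orientation': array([ 1.79905420e+02, -7.78407135e-03, -2.19400839e+01]), 'force': array([-1.00905186, -0.04712605, -0.73187223]), 'moment': array([-0.02252418,  0.01007101, -0.02706217]), 'gripper_force': 0.0, 'opening': 0.08779935095966544}
top {'fx': 359.72076281087317, 'fy': 359.72076281087317, 'cx': 256.7986873985416, 'cy': 188.95276013128358, 'extrinsics': array([[-0.02831068, -0.99368447,  0.10858033,  0.44557372],
       [-0.99955238,  0.02709081, -0.01269371, -0.06700106],
       [ 0.00967201, -0.10889109, -0.99400663,  1.1209663 ],
       [ 0.        ,  0.        ,  0.        ,  1.        ]])}
spare_t_nut [([337.7, 236.3], 0.58), ([314.8, 177.8],
[... 370 characters left out ...]
, 'cx': 258.184150597483, 'cy': 189.4136316048044, 'extrinsics': array([[ 0.99938339,  0.00385355, -0.03489968,  0.60539023],
       [ 0.03214519, -0.50028139,  0.86526598, -0.8059593 ],
       [-0.01412532, -0.86585431, -0.50009678,  0.51603099],
       [ 0.        ,  0.        ,  0.        ,  1.        ]])}
spare_t_nut [([269.5, 286.4], 0.88), ([159.6, 316.0], 0.8), ([217.5, 292.0], 0.77), ([205.4, 264.1], 0.54)]
pinion_vice [([216.9, 213.5], 0.8)]
front_jaw [([221.1, 209.4], 0.53)]
nest [([218.9, 194.5], 0.72)]
cap [([217.2, 205.2], 0.75), ([218.6, 195.5], 0.45)]
dial [([221.9, 213.1], 0.64)]
collet_sleeve [([308.8, 172.8], 0.58), ([217.7, 291.2], 0.44)]
er_collet [([314.4, 244.7], 0.53)]
```

```bash
cat > h.py <<'E'
import numpy as np, cv2
from plant import get_obs, eyes, ctrl, spotter
def ray(n,u,v,z):
    m=eyes.camera_model(n);E=m["extrinsics"]
    d=E[:3,:3]@np.array([(u-m["cx"])/m["fx"],(v-m["cy"])/m["fy"],1]);o=E[:3,3]
    return (o+d*(z-o[2])/d[2])*1000
def proj(n,p):
    m=eyes.camera_model(n);E=m["extrinsics"];q=E[:3,:3].T@(np.array(p)-E[:3,3])
    return np.array([m["fx"]*q[0]/q[2]+m["cx"],m["fy"]*q[1]/q[2]+m["cy"]])
E
python3 - <<'E'
from h import *
t=cv2.imread("pics/top0.png");s=cv2.imread("pics/side0.png")
a=cv2.resize(t[120:270,150:360],None,fx=3.8,fy=3.8,interpolation=cv2.INTER_CUBIC)
b=cv2.resize(s[150:340,130:390],None,fx=3.05,fy=3.05,interpolation=cv2.INTER_CUBIC)
cv2.imwrite("pics/ta.png",a);cv2.imwrite("pics/sa.png",b)
for u,v in[(337.7,236.3),(314.8,177.8),(303.2,211.7),(325.2,205.7)]:print("nut t",ray("top",u,v,0).round())
for u,v in[(269.5,286.4),(159.6,316),(217.5,292),(205.4,264.1)]:print("nut s",ray("side",u,v,0).round())
for n,(u,v) in(("top",(235.6,219.4)),("side",(216.9,213.5))):print("vice",ray(n,u,v,0).round())
for n,(u,v) in(("top",(231.9,217.7)),("side",(218.9,194.5))):print("nest",ray(n,u,v,.03).round())
for n,(u,v) in(("top",(259.4,211.6)),("side",(217.2,205.2))):print("cap",ray(n,u,v,.068).round())
for n,(u,v) in(("top",(173.3,144.4)),("side",(308.8,172.8)),("top",(272.9,148.7)),("side",(314.4,244.7))):print("by",ray(n,u,v,0).round())
E
```

```text
nut t [ 414. -328.    0.]
nut t [ 598. -265.    0.]
nut t [ 493. -224.    0.]
nut t [ 510. -293.    0.]
nut s [ 602. -270.    0.]
nut s [ 416. -344.    0.]
nut s [ 507. -286.    0.]
nut s [ 474. -211.    0.]
vice [475. -13.   0.]
vice [474. -29.   0.]
nest [479.  -3.  30.]
nest [477.   9.  30.]
cap [494. -86.  68.]
cap [488. -99.  68.]
by [717. 179.   0.]
by [710. 182.   0.]
by [ 695. -136.    0.]
by [ 696. -146.    0.]
```

View pics/ta.png

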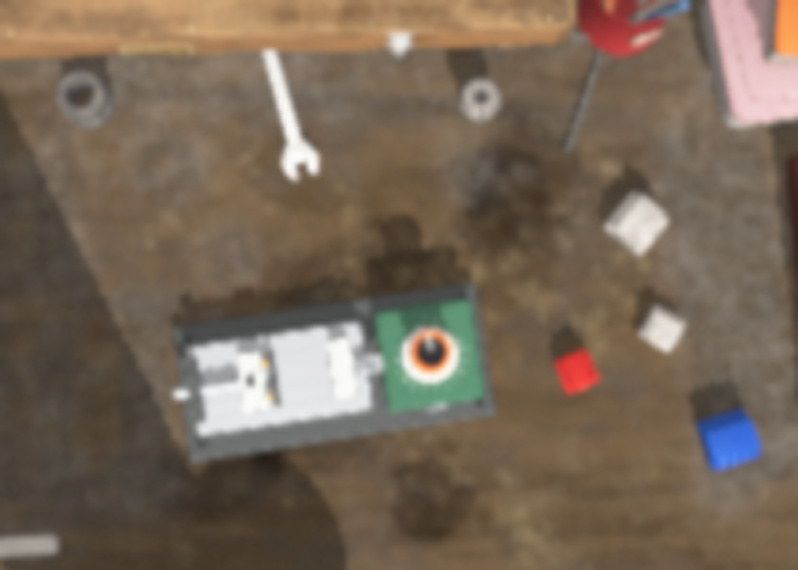

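View pics/sa.png

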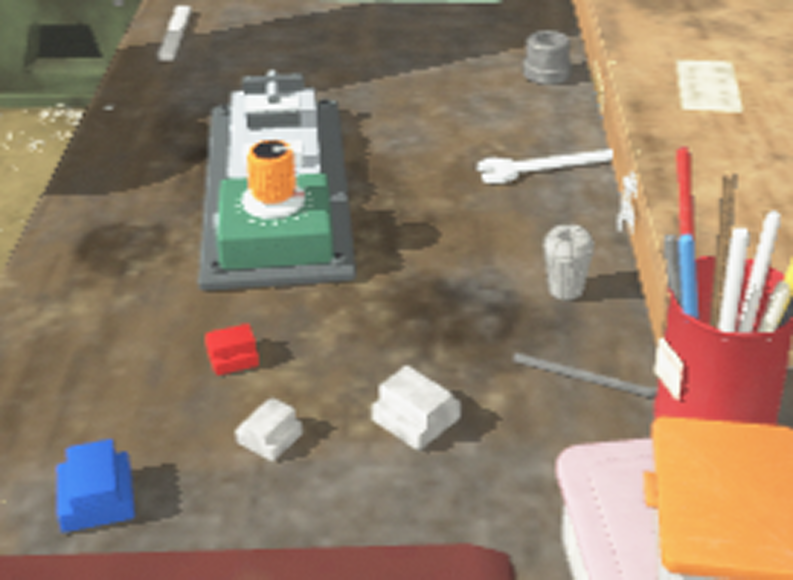

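The nut I want is the small grey one: about (662,328) in the top crop, full-image (324,206), and (270,430) in the side crop. The larger grey, red and blue ones are look-alikes. The vice is nearly aligned with world y, with the knob towards -y and the back jaw at +y.

```bash
cat > fit.py <<'E'
from h import *
from scipy.optimize import minimize, least_squares
def hullmask(n,P):
    pts=np.array([proj(n,p) for p in P]);m=np.zeros((384*4,512*4),np.uint8)
    cv2.fillConvexPoly(m,cv2.convexHull(np.round((pts+.5)*4).astype(np.int32)),1);return m
def nutP(x,y,yaw,w,z0=0):
    c,s=np.cos(yaw),np.sin(yaw);P=[]
    for z,hy in((0,14),(9,14),(18,w)):
        for sx in(-14,14):
            for sy in(-hy,hy):P.append([(x+c*sx-s*sy)/1e3,(y+s*sx+c*sy)/1e3,z/1e3+z0])
    return P
def fitnut(masks,x0,y0,z0=0):
    best=None
    for a in range(0,180,15):
      for w in(7,11):
        def cost(q):
            c=0
            for n,M in masks.items():
                H=hullmask(n,nutP(q[0],q[1],q[2],w,z0));c+=1-(H&M).sum()/(H|M).sum()
            return c
        r=minimize(cost,[x0,y0,np.radians(a)],method="Nelder-Mead",options=dict(initial_simplex=[[x0,y0,np.radians(a)],[x0+5,y0,np.radians(a)],[x0,y0+5,np.radians(a)],[x0,y0,np.radians(a+10)]],maxiter=60))
        yield r.fun,r.x[0].round(1),r.x[1].round(1),np.degrees(r.x[2]).round(1)%180,w
E
python3 - <<'E'
from fit import *
masks={}
for n,u in(("top",(324.5,206.)),("side",(218,291))):
    eyes.snapshot(n)
    for d in spotter.outline_of(n,"spare_t_nut"):
        l,t,w,h=d["rect"]
        if abs(l+w/2-u[0])<8 and abs(t+h/2-u[1])<10:
            masks[n]=cv2.resize(d["region"].astype(np.uint8),(2048,1536),interpolation=cv2.INTER_NEAREST);print(n,d["rect"],d["p"]);break
for r in sorted(fitnut(masks,508,-289))[:6]:print(r)
# vice
T=np.array([(178,325),(470,288),(493,412),(190,460)])/3.8+[150,120]
S=np.array([(213,103),(340,103),(355,268),(200,280)])/3.05+[130,150]
V=[(55,125),(55,-125),(-55,-125),(-55,125)]; VS=[(-55,125),(55,125),(55,-125),(-55,-125)]
def f(q,cams="ts"):
    c,s=np.cos(q[2]),np.sin(q[2]);W=lambda x,y,z:[(q[0]+c*x-s*y)/1e3,(q[1]+s*x+c*y)/1e3,z/1e3];r=[]
    if "t" in cams: r+=[proj("top",W(*v,10))-t for v,t in zip(V,T)]
    if "s" in cams: r+=[proj("side",W(*v,10))-t for v,t in zip(VS,S)]
    return np.ravel(r)
for cams in("t","s","ts"):
    r=least_squares(f,[475,-15,.1],args=(cams,));q=r.x;c,s=np.cos(q[2]),np.sin(q[2])
    print(cams,q[:2].round(1),np.degrees(q[2]).round(2),r.fun.round(1),"cap",(q[0]+78*s).round(1),(q[1]-78*c).round(1),"nest+",(q[0]-20*s).round(1),(q[1]+20*c).round(1))
E
```

```text
top [319.2, 200.7, 10.5, 10.7] 0.55
side [210.3, 278.8, 17.5, 23.3] 0.73Traceback (most recent call last):
  File "<stdin>", line 9, in <module>
  File "fit.py", line 21, in fitnut
    r=minimize(cost,[x0,y0,np.radians(a)],method="Nelder-Mead",options=dict(initial_simplex=[[x0,y0,np.radians(a)],[x0+5,y0,np.radians(a)],[x0,y0+5,np.radians(a)],[x0,y0,np.radians(a+10)]],maxiter=60))
    res = _minimize_neldermead(fun, x0, args, callback, bounds=bounds,
                               **options)
    fxe = func(xe)
    fx = function(np.copy(x), *(wrapper_args + args))
  File "fit.py", line 19, in cost
    H=hullmask(n,nutP(q[0],q[1],q[2],w,z0));c+=1-(H&M).sum()/(H|M).sum()
  File "fit.py", line 4, in hullmask
    pts=np.array([proj(n,p) for p in P]);m=np.zeros((384*4,512*4),np.uint8)
                  ~~~~^^^^^
  File "h.py", line 8, in proj
    m=eyes.camera_model(n);E=m["extrinsics"];q=E[:3,:3].T@(np.array(p)-E[:3,3])
ValueError: time passes only in moves, steps and waits
```

```bash
sed -i 's/^def ray/CM={n:eyes.camera_model(n) for n in("top","side")}\ndef ray/; s/m=eyes.camera_model(n)/m=CM[n]/' h.py
python3 - <<'E'
from fit import *
for src in("net","thr"):
    masks={}
    for n,u in(("top",(324.5,206.)),("side",(218,291))):
        im=eyes.snapshot(n)
        if src=="net":
            for d in spotter.outline_of(n,"spare_t_nut"):
                l,t,w,h=d["rect"]
                if abs(l+w/2-u[0])<8 and abs(t+h/2-u[1])<10:
                    masks[n]=cv2.resize(d["region"].astype(np.uint8),(2048,1536),interpolation=cv2.INTER_NEAREST);break
        else:
            g=cv2.resize(im.min(2),(2048,1536),interpolation=cv2.INTER_LINEAR)
            _,L=cv2.connectedComponents((g>125).astype(np.uint8));k=L[int(u[1]*4+2),int(u[0]*4+2)]
            masks[n]=(L==k).astype(np.uint8) if k else None;print(n,k,masks[n].sum()/16, im.min(2)[int(u[1]),int(u[0])-12:int(u[0])+12])
    for r in sorted(fitnut(masks,508,-289))[:5]:print(src,*r)
T=np.array([(178,325),(470,288),(493,412),(190,460)])/3.8+[150,120]
S=np.array([(213,103),(340,103),(355,268),(200,280)])/3.05+[130,150]
V=[(55,125),(55,-125),(-55,-125),(-55,125)]; VS=[(-55,125),(55,125),(55,-125),(-55,-125)]
def f(q,cams="ts"):
    c,s=np.cos(q[2]),np.sin(q[2]);W=lambda x,y,z:[(q[0]+c*x-s*y)/1e3,(q[1]+s*x+c*y)/1e3,z/1e3];r=[]
    if "t" in cams: r+=[proj("top",W(*v,10))-t for v,t in zip(V,T)]
    if "s" in cams: r+=[proj("side",W(*v,10))-t for v,t in zip(VS,S)]
    return np.ravel(r)
for cams in("t","s","ts"):
    r=least_squares(f,[475,-15,.1],args=(cams,));q=r.x;c,s=np.cos(q[2]),np.sin(q[2])
    print(cams,q[:2].round(1),np.degrees(q[2]).round(2),r.fun.round(1),"cap",(q[0]+78*s).round(1),(q[1]-78*c).round(1),"nest+",(q[0]-20*s).round(1),(q[1]+20*c).round(1))
E
```

```text
net 0.20837385738874692 509.0 -286.9 58.3 7
net 0.2101226354074318 509.2 -287.0 58.8 7
net 0.2109427809299128 509.0 -286.8 61.1 7
net 0.2125097844898779 508.6 -286.9 61.0 7
net 0.21507727636759888 509.3 -287.4 60.7 7
top 48 94.375 [ 72  73  73  71  67  71 103 140 171 193 207 214 216 218 218 217 206 171
 123  93  87  87  88  89]
side 183 299.0625 [105 198 243 238 229 225 225 236 238 236 235 229 206 175 169 172 172 170
 173 172 166 157 144  94]
thr 0.10306584230989868 507.2 -288.6 56.9 7
thr 0.10439449960140335 507.1 -288.5 56.8 7
thr 0.11098651432722517 507.0 -288.1 57.4 7
thr 0.1123197342673441 507.2 -288.3 58.0 7
thr 0.11283893093834885 507.2 -288.3 57.8 7
t [480.  -19.8] 6.5 [-1.7  0.1  1.5 -1.5  0.7  1.2 -0.5  0.2] cap 488.8 -97.3 nest+ 477.7 0.1
s [483.7 -21.7] 6.74 [ 0.2  0.4 -0.1 -1.8  0.6  0.7 -0.7  0. ] cap 492.9 -99.2 nest+ 481.4 -1.8
ts [482.2 -20.3] 6.71 [-1.6 -0.5  1.6 -2.4  0.9  0.3 -0.2 -0.4 -0.3  0.2 -0.6 -2.  -0.1  0.3
 -1.3 -0.4] cap 491.4 -97.8 nest+ 479.9 -0.4
```

```bash
python3 -m crank '[0,0,0,44.5,38.8,0,0.68, 0,0,0,44.5,38.8,0,0.68, 0,0,0,44.5,38.8,0,0.68, 0,0,0,44.5,38.8,0,0.68, 0,0,0,44.5,38.8,0,0.68]'
python3 -m crank '[0,0,0,44.5,38.8,0,0.68, 0,0,0,44.5,38.8,0,0.68, 0,0,0,44.5,38.8,0,0.68, 0,0,0,44.5,38.8,0,0.68, 0,0,0,44.5,38.8,0,0.68]'
python3 -m crank '[0,0,0,19,52,0,0.68, 0,0,0,19,52,0,0.68, 0,0,0,19,52,0,0.68, 0,0,0,19,52,0,0.68, 0,0,0,19,52,0,0.68]'
python3 -m crank '[0,0,0,19,52,0,0.68, 0,0,0,19,52,0,0.68, 0,0,0.097,0,0,0,0.68, 0,0,0.097,0,0,0,0.68, 0,0,0,0,0,0,0.68]'
```

```text
clock: 2.02
tool_pos: [0.3867, 0.3614, 0.2006]
orientation: [-180.0, -0.0, -21.9]
force: [1.0, -0.2, 0.6]
opening: 0.0598
gripper_force: 0.0
clock: 2.65
tool_pos: [0.5207, 0.0983, 0.2007]
orientation: [-180.0, -0.0, -21.9]
force: [0.5, 0.6, 0.7]
opening: 0.0598
gripper_force: 0.0
clock: 3.28
tool_pos: [0.5108, -0.1785, 0.2007]
orientation: [-180.0, -0.0, -21.9]
force: [0.7, 0.8, 0.3]
opening: 0.0594
gripper_force: 0.0
clock: 3.9
tool_pos: [0.5073, -0.2876, 0.2003]
orientation: [180.0, 0.0, -33.0]
force: [1.0, 0.4, -0.0]
opening: 0.0592
gripper_force: 0.0
```

```bash
python3 -m crank '[0,0,0,0,0,50,0.68, 0,0,0,0,0,50,0.68, 0,0,0,0,0,50,0.68, 0,0,0,0,0,30,0.68, 0,0,0,0,0,0,0.68]'
python3 -m crank '[0,0,0,0,0,15,0.68, 0,0,0,0,0,0,0.25, 0,0,0,0,0,0,0.25, 0,0,0,0,0,0,0.25, 0,0,0,0,0,0,0.25]'
python3 -m crank '[0,0,0,0,0,0,0.2, 0,0,0,0,0,0,0.2, 0,0,0,0,0,0,0.2]'
```

```text
clock: 4.53
tool_pos: [0.5057, -0.2867, 0.0182]
orientation: [179.9, 0.3, -32.9]
force: [-0.4, 0.7, 0.6]
opening: 0.0598
gripper_force: 0.0
clock: 5.15
tool_pos: [0.5077, -0.2874, 0.0058]
orientation: [-180.0, -0.0, -33.0]
force: [-0.4, -0.1, 0.1]
opening: 0.0257
gripper_force: 0.0
clock: 5.52
tool_pos: [0.5074, -0.2874, 0.0053]
orientation: [180.0, 0.0, -33.0]
force: [0.4, 1.1, -0.5]
opening: 0.0174
gripper_force: 0.0
```

```bash
python3 - <<'E'
from h import *
a=eyes.snapshot("top");b=eyes.snapshot("side")
a=cv2.resize(a[160:250,280:360],None,fx=5,fy=5,interpolation=cv2.INTER_CUBIC)
b=cv2.resize(b[200:330,150:290],None,fx=450/130,fy=450/130,interpolation=cv2.INTER_CUBIC)
b=cv2.resize(b,(400,450)) if 0 else b
h=min(a.shape[0],b.shape[0]);o=np.hstack([a[:h],b[:h]]);cv2.imwrite("pics/g1.png",cv2.resize(o,None,fx=min(1,800/o.shape[1]),fy=min(1,800/o.shape[1])));print(o.shape)
E
```

```text
(450, 885, 3)
```

View pics/g1.png

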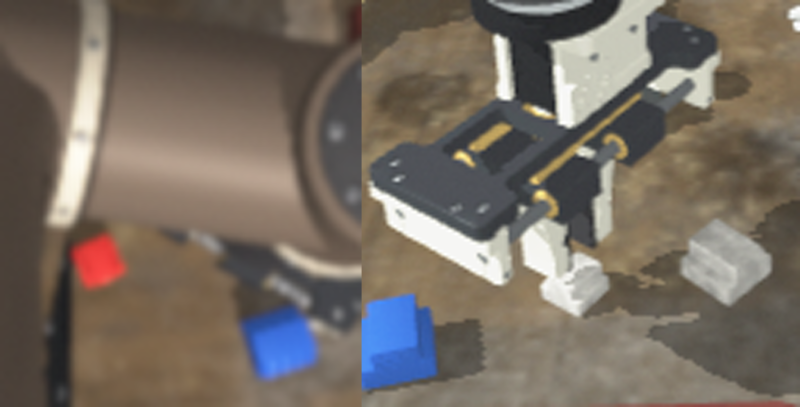

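The side crop shows the gripper shut with the nut apparently just on the near side of the fingers, still at full-image (218,291). I'll overlay the projected TCP.

```bash
python3 - <<'E'
from h import *
b=eyes.snapshot("side");p=get_obs()["tool_pos"];print(p,get_obs()["opening"])
k=8;x0,y0=180,245
c=cv2.resize(b[y0:y0+70,x0:x0+95],None,fx=k,fy=k,interpolation=cv2.INTER_CUBIC)
d=np.array([np.cos(np.radians(57)),np.sin(np.radians(57)),0])
for q,col in((p,(0,0,255)),(p+d*.0087,(0,255,0)),(p-d*.0087,(255,0,0)),(p-[0,0,-.04],(0,255,255))):
    u=(proj("side",q)+.5-[x0,y0])*k;cv2.circle(c,tuple(u.astype(int).tolist()),4,col,-1)
cv2.imwrite("pics/g2.png",c)
E
```

```text
[ 0.50739389 -0.28735875  0.00523955] 0.017392207697051888
```

View pics/g2.png

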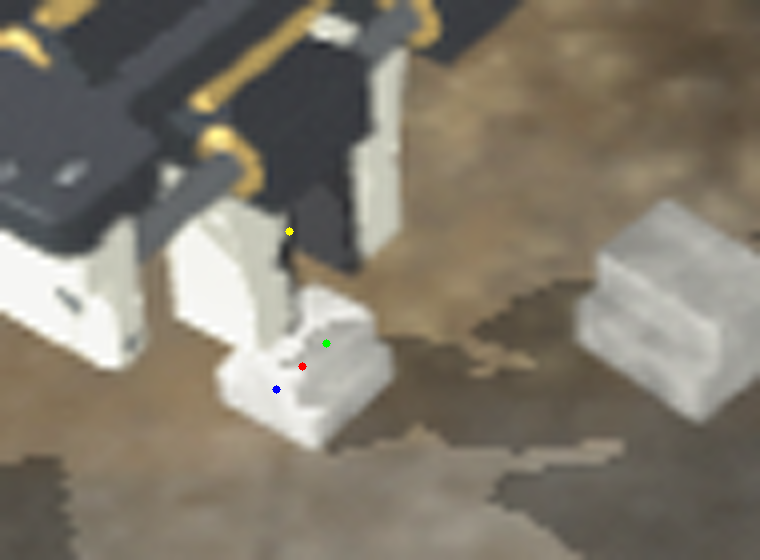

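The fingertips look about 14 mm above the projected TCP, and they closed over the nut without touching it. I'll open, lower in small steps watching the force, and look again.

```bash
python3 -c "
from plant import *
print(ctrl.grip_depth, get_obs()['joint_pos'])"
python3 -m crank '[0,0,0,0,0,0,0.6, 0,0,0,0,0,0,0.6, 0,0,0,0,0,0,0.6, 0,0,0,0,0,4,0.6, 0,0,0,0,0,0,0.6]'
python3 - <<'E'
from h import *
b=eyes.snapshot("side");p=get_obs()["tool_pos"];o=get_obs()["opening"]/2
k=8;x0,y0=180,245
c=cv2.resize(b[y0:y0+70,x0:x0+95],None,fx=k,fy=k,interpolation=cv2.INTER_CUBIC)
d=np.array([np.cos(np.radians(57)),np.sin(np.radians(57)),0])
for q,col in((p,(0,0,255)),(p+d*o,(0,255,0)),(p-d*o,(255,0,0))):
    u=(proj("side",q)+.5-[x0,y0])*k;cv2.circle(c,tuple(u.astype(int).tolist()),4,col,-1)
cv2.imwrite("pics/g3.png",c)
E
```

```text
0.0188 [-1.03216148e+01  2.32626606e+01 -2.42572100e+01 -6.09290031e-04
 -4.24820519e+01  6.72710460e+01]
clock: 6.3
tool_pos: [0.5071, -0.2873, 0.0008]
orientation: [180.0, 0.0, -33.1]
force: [0.8, -0.3, 0.2]
opening: 0.0519
gripper_force: 0.0
```

View pics/g3.png

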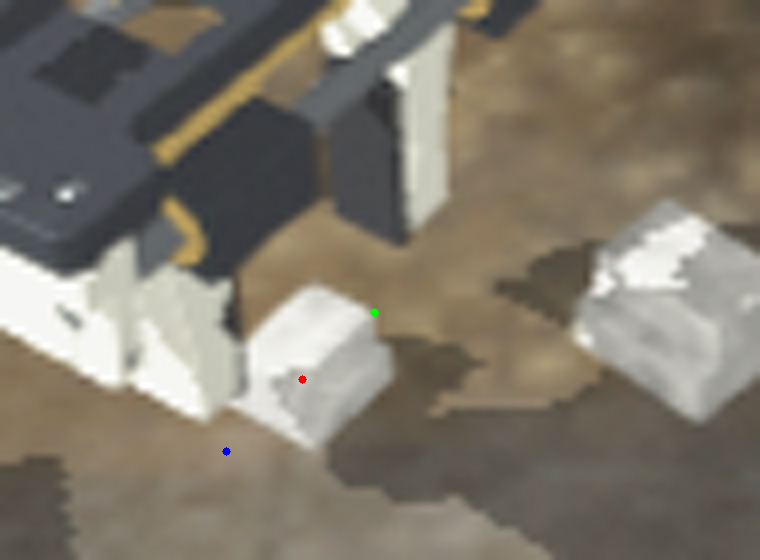

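```bash
python3 -m crank '[0,0,0,0,0,2,0.6, 0,0,0,0,0,0,0.6]'; python3 -m crank '[0,0,0,0,0,2,0.6, 0,0,0,0,0,0,0.6]'; python3 - <<'E'
from h import *
# the gripper seen: outlines of TCP by difference in top view? print finger-tip estimates
print(get_obs()["tau"].round(1),get_obs()["tool_pos"])
E
```

```text
clock: 6.6
tool_pos: [0.5073, -0.2873, -0.0009]
orientation: [180.0, 0.0, -33.1]
force: [0.2, 0.2, 0.3]
opening: 0.0525
gripper_force: 0.0
clock: 6.85
tool_pos: [0.5073, -0.2873, -0.0029]
orientation: [180.0, 0.0, -33.0]
force: [-0.1, -0.2, 0.6]
opening: 0.0528
gripper_force: 0.0
[  0.  -54.   20.7   4.9   0.1   0. ] [ 0.50729932 -0.2873168  -0.00290855]
```

```bash
python3 -m crank '[0,0,0,0,0,3,0.6, 0,0,0,0,0,0,0.6]'|sed -n 2,4p; python3 -m crank '[0,0,0,0,0,3,0.6, 0,0,0,0,0,0,0.6]'|sed -n 2,4p;  python3 - <<'E'
from h import *
b=eyes.snapshot("side");p=get_obs()["tool_pos"];o=get_obs()["opening"]/2
k=8;x0,y0=180,245
c=cv2.resize(b[y0:y0+70,x0:x0+95],None,fx=k,fy=k,interpolation=cv2.INTER_CUBIC)
d=np.array([np.cos(np.radians(57)),np.sin(np.radians(57)),0]);e=np.array([-d[1],d[0],0])
for z,col in((0,(0,0,255)),(.01,(0,255,255)),(.02,(0,255,0))):
  for s in(-1,1):
    l=[((proj("side",[*(p+s*d*o+w*e)[:2],z])+.5-[x0,y0])*k).astype(int).tolist() for w in(-.0095,.0095)]
    cv2.line(c,l[0],l[1],col,1)
cv2.imwrite("pics/g4.png",c)
E
```

```text
tool_pos: [0.5072, -0.2873, -0.006]
orientation: [180.0, 0.0, -33.1]
force: [0.1, 0.5, -0.4]
tool_pos: [0.5072, -0.2873, -0.009]
orientation: [180.0, 0.0, -33.0]
force: [-0.4, 0.4, 0.4]
```

View pics/g4.png

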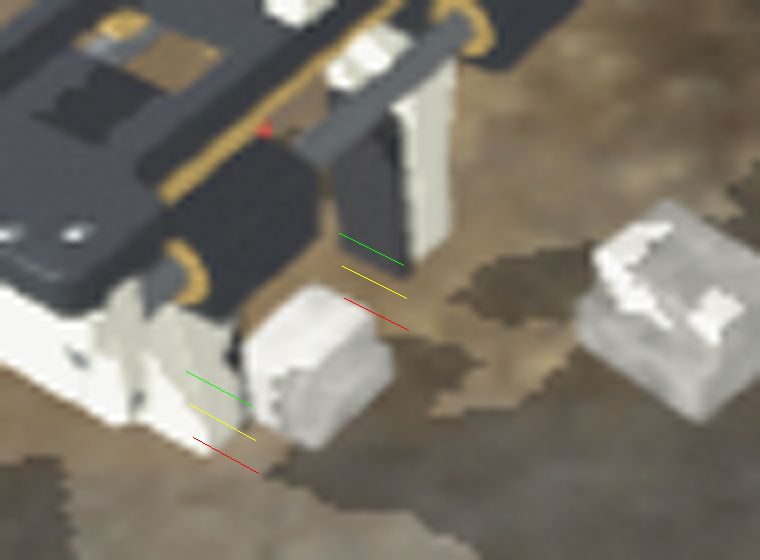

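Lines at z = 0/10/20 mm put the pad's lower edge at about 18 mm (far pad edge from (340,235) to (408,275)), while the robot reports -9. The reported z is therefore about 25 mm too low, so I'll keep descending with force checks.

```bash
python3 -m crank '[0,0,0,0,0,5,0.6, 0,0,0,0,0,0,0.6]'|sed -n 2,4p; python3 -m crank '[0,0,0,0,0,4,0.6, 0,0,0,0,0,0,0.6]'|sed -n 2,4p;python3 -m crank '[0,0,0,0,0,3,0.6, 0,0,0,0,0,0,0.6]'|sed -n 2,4p;  python3 - <<'E'
from h import *
b=eyes.snapshot("side");p=get_obs()["tool_pos"];o=get_obs()["opening"]/2
k=8;x0,y0=180,245
c=cv2.resize(b[y0:y0+70,x0:x0+95],None,fx=k,fy=k,interpolation=cv2.INTER_CUBIC)
d=np.array([np.cos(np.radians(57)),np.sin(np.radians(57)),0]);e=np.array([-d[1],d[0],0])
for z,col in((0,(0,0,255)),(.01,(0,255,255)),(.02,(0,255,0))):
  for s in(-1,1):
    l=[((proj("side",[*(p+s*d*o+w*e)[:2],z])+.5-[x0,y0])*k).astype(int).tolist() for w in(-.0095,.0095)]
    cv2.line(c,l[0],l[1],col,1)
cv2.imwrite("pics/g5.png",c)
E
```

```text
tool_pos: [0.507, -0.2872, -0.0142]
orientation: [180.0, 0.0, -33.1]
force: [-0.0, -0.1, -0.3]
tool_pos: [0.5071, -0.2873, -0.0181]
orientation: [180.0, 0.0, -33.1]
force: [-0.6, -0.4, -0.4]
tool_pos: [0.5072, -0.2873, -0.021]
orientation: [180.0, 0.0, -33.1]
force: [-0.2, -0.2, 0.1]
```

View pics/g5.png

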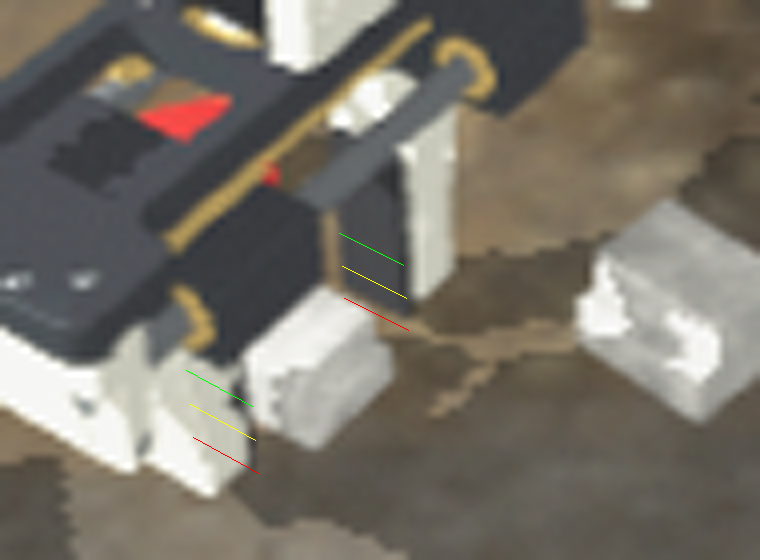

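```bash
python3 -m crank '[0,0,0,0,0,0,0.2, 0,0,0,0,0,0,0.2, 0,0,0,0,0,0,0.2, 0,0,0,0,0,0,0.2, 0,0,0,0,0,0,0.2]'
```

```text
clock: 8.82
tool_pos: [0.5075, -0.2874, -0.0207]
orientation: [-180.0, -0.0, -33.0]
force: [-0.6, 0.4, 1.0]
opening: 0.0278
gripper_force: 30.0
```

Gripped at 27.8 mm. The nut rests on the bench at reported z = -21 mm, so on the bed that becomes +9 mm. Now I'll lift, move over the nest and turn square.

```bash
python3 -m crank '[0,0,0,0,0,-30,0.2, 0,0,0,0,0,-60,0.2, 0,0,0,0,0,-60,0.2, 0,0,0,-29.8,-37.7,0,0.2, 0,0,0,-29.8,-37.7,0,0.2]'
python3 -m crank '[0,0,0,-29.8,-37.7,0,0.2, 0,0,0,-29.8,-37.7,0,0.2, 0,0,0,-29.8,-37.7,0,0.2, 0,0,0,-29.8,-37.7,0,0.2, 0,0,0,0,0,0,0.2]'
python3 -m crank '[0,0,0.1755,0,0,0,0.2, 0,0,0.1755,0,0,0,0.2, 0,0,0.1755,0,0,0,0.2, 0,0,0.1755,0,0,0,0.2, 0,0,0.1755,0,0,0,0.2]'
python3 -m crank '[0,0,0,0,0,50,0.2, 0,0,0,0,0,0,0.2]'
python3 - <<'E'
from h import *
p=get_obs()["tool_pos"]
for n in("side","top"):
    im=eyes.snapshot(n);cv2.imwrite(f"pics/{n}2.png",im)
    for t in("spare_t_nut","nest","cap","pinion_vice"):
        print(n,t,[(np.round(d["location"],1).tolist(),round(d["p"],2)) for d in spotter.place_of(n,t)])
b=cv2.imread("pics/side2.png");k=6;x0,y0=160,120
c=cv2.resize(b[y0:y0+100,x0:x0+125],None,fx=k,fy=k,interpolation=cv2.INTER_CUBIC)
cv2.imwrite("pics/g6.png",c)
E
```

```text
clock: 9.45
tool_pos: [0.4985, -0.1909, 0.13]
orientation: [-179.9, -0.1, -33.2]
force: [0.1, 0.9, -1.3]
opening: 0.0278
gripper_force: 30.0
clock: 10.07
tool_pos: [0.4807, 0.0023, 0.1295]
orientation: [-180.0, -0.0, -32.8]
force: [-0.7, -0.1, -1.0]
opening: 0.0279
gripper_force: 30.0
clock: 10.7
tool_pos: [0.4807, -0.001, 0.1291]
orientation: [180.0, -0.0, -83.7]
force: [0.2, -0.6, -0.3]
opening: 0.0277
gripper_force: 30.0
clock: 10.95
tool_pos: [0.4779, -0.0018, 0.0767]
orientation: [179.6, -0.1, -83.4]
force: [-0.5, -1.0, 1.1]
opening: 0.0278
gripper_force: 30.0
side spare_t_nut [([159.5, 313.9], 0.95), ([268.7, 285.8], 0.86), ([206.2, 264.0], 0.76), ([222.7, 214.2], 0.55), ([216.3, 170.1], 0.42), ([219.3, 204.4], 0.27)]
side nest [([221.0, 196.2], 0.8), ([223.1, 217.8], 0.69)]
side cap [([217.9, 202.9], 0.81)]
side pinion_vice [([221.3, 213.3], 0.71)]
top spare_t_nut [([340.6, 235.7], 0.52), ([316.8, 177.4], 0.47), ([301.7, 215.0], 0.46)]
top nest [([228.9, 219.0], 0.66)]
top cap [([260.4, 213.4], 0.57)]
top pinion_vice [([237.8, 219.2], 0.67), ([172.2, 147.5], 0.47)]
```

View pics/g6.png

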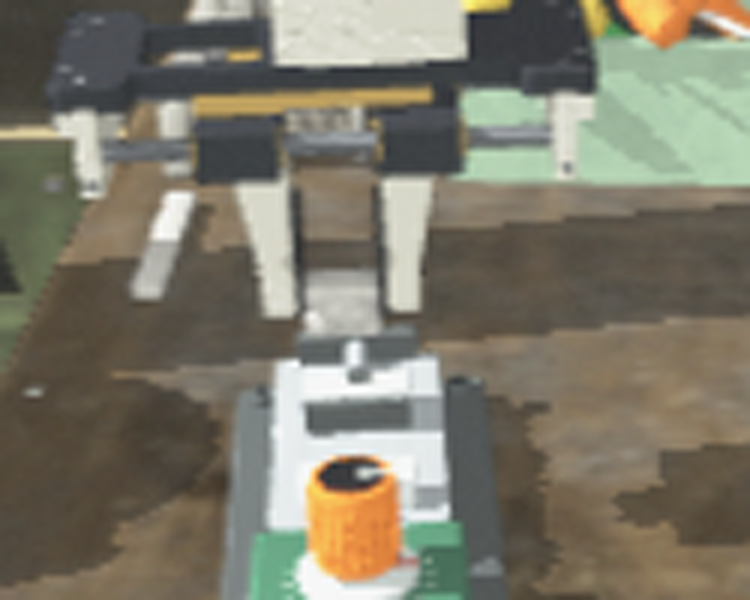

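The side crop shows the nut held level between the pads at crop (342,303), over the back of the vice. The cap is at (355,515) with its white mark pointing right and the red dial mark in line. I'll check alignment numerically.

```bash
cat > cap.py <<'E'
from fit import *
def capxy(ims):
    M={}
    for n,im in ims.items():
        h=cv2.cvtColor(cv2.resize(im,(2048,1536),interpolation=cv2.INTER_LINEAR),cv2.COLOR_BGR2HSV)
        m=cv2.inRange(h,(5,150,120),(22,255,255));_,L,st,ce=cv2.connectedComponentsWithStats(m)
        g=proj(n,[.492,-.096,.068])*4
        k=min((i for i in range(1,len(st)) if st[i,4]>150),key=lambda i:np.hypot(*(ce[i]-g)))
        pts=np.argwhere(L==k)[:,::-1].astype(np.int32);H=np.zeros(L.shape,np.uint8);cv2.fillConvexPoly(H,cv2.convexHull(pts),1);M[n]=H
    a=np.linspace(0,2*np.pi,40)
    def cost(q,ns):
        c=0
        for n in ns:
            P=[[q[0]/1e3+.016*np.cos(t),q[1]/1e3+.016*np.sin(t),z] for t in a for z in(.049,.084)]
            H=hullmask(n,P);c+=1-(H&M[n]).sum()/(H|M[n]).sum()
        return c
    for ns in(["top"],["side"],["top","side"]):
        if all(n in M for n in ns):
            r=minimize(cost,[492,-96],args=(ns,),method="Nelder-Mead",options=dict(initial_simplex=[[492,-96],[498,-96],[492,-90]]));print("cap",ns,r.x.round(1),round(r.fun,3))
E
python3 - <<'E'
from cap import *
capxy({n:cv2.imread(f"pics/{n}0.png") for n in("top","side")})
for u,v in((335,362),(272,372)):print("jaw/back z44.5",ray("top",u/3.8+150-.5,v/3.8+120-.5,.0445).round(1))
print("bed mid",ray("top",305/3.8+150-.5,376/3.8+120-.5,.03).round(1))
# held nut in side view
x=get_obs()["tool_pos"]*1000;print(x)
P=nutP(x[0],x[1],np.radians(6.5),7,.0977);q=(np.array([proj("side",p) for p in P])+.5-[160,120])*6
print("proj nut crop range",q.min(0).round(),q.max(0).round())
# jaw silhouette cols: plate edge at crop row ~ z10
E
```

```text
cap ['top'] [492. -96.] 1.0
cap ['side'] [490.  -95.7] 0.276
cap ['top', 'side'] [490.  -95.7] 1.276
jaw/back z44.5 [487.2 -21.4  44.5]
jaw/back z44.5 [480.8  28.1  44.5]
bed mid [477.3   3.3  30. ]
[ 4.81207182e+02 -1.03209944e-01  7.98670715e+01]
proj nut crop range [314. 261.] [391. 331.]
```

```bash
python3 -m crank '[0,0,0,0,0,30,0.2, 0,0,0,0,0,25,0.2, 0,0,0,0,0,10,0.2, 0,0,0,0,0,0,0.2, 0,0,0,0,0,0,0.2]'
for i in 1; do python3 -m crank '[0,0,0,0,0,2,0.2, 0,0,0,0,0,0,0.2, 0,0,0,0,0,0,0.2]'; done
```

```text
clock: 12.08
tool_pos: [0.4816, 0.0, 0.0151]
orientation: [-179.9, 0.0, -83.3]
force: [-0.1, -0.1, -1.2]
opening: 0.0278
gripper_force: 30.0
clock: 12.45
tool_pos: [0.481, -0.0002, 0.0125]
orientation: [-180.0, 0.0, -83.3]
force: [-0.3, 1.3, -0.3]
opening: 0.0276
gripper_force: 30.0
```

```bash
python3 - <<'E'
from h import *
s=eyes.snapshot("side");t=eyes.snapshot("top");cv2.imwrite("pics/side3.png",s);cv2.imwrite("pics/top3.png",t)
a=cv2.resize(s[150:215,190:260],None,fx=7,fy=7,interpolation=cv2.INTER_CUBIC)
x=get_obs()["tool_pos"]*1000;print(x)
E
```

```text
[ 4.80975473e+02 -2.11986822e-01  1.24020501e+01]
```

Next, 1–2 mm steps until the bed pushes back.

```bash
python3 -m crank '[0,0,0,0,0,2,0.2, 0,0,0,0,0,0,0.2, 0,0,0,0,0,0,0.2]'|sed -n '2p;4p'; python3 -m crank '[0,0,0,0,0,1,0.2, 0,0,0,0,0,0,0.2, 0,0,0,0,0,0,0.2]'|sed -n '2p;4p'
python3 -m crank '[0,0,0,0,0,1,0.2, 0,0,0,0,0,0,0.2, 0,0,0,0,0,0,0.2]'|sed -n '2p;4p'
```

```text
tool_pos: [0.4809, -0.0003, 0.0102]
force: [0.6, -0.3, -0.1]
tool_pos: [0.481, -0.0002, 0.0093]
force: [0.0, 0.0, -0.4]
tool_pos: [0.481, -0.0003, 0.0092]
force: [-4.5, 1.0, 14.5]
```

Contact at 9.2 mm, as predicted. Release and lift.

```bash
python3 -m crank '[0,0,0,0,0,-1,0.2, 0,0,0,0,0,0,0.5, 0,0,0,0,0,0,0.5, 0,0,0,0,0,0,0.5, 0,0,0,0,0,0,0.5]'|sed -n '2p;4,5p'
python3 -m crank '[0,0,0,0,0,-20,0.5, 0,0,0,0,0,-50,0.5, 0,0,0,0,0,-50,0.5, 0,0,0,0,0,-20,0.5, 0,0,0,0,0,0,0.5]'
python3 - <<'E'
from cap import *
s=eyes.snapshot("side");t=eyes.snapshot("top");cv2.imwrite("pics/side4.png",s);cv2.imwrite("pics/top4.png",t)
a=cv2.resize(s[160:230,185:255],None,fx=8,fy=8,interpolation=cv2.INTER_CUBIC)
b=cv2.resize(t[192:247,190:285],(240*2,int(55*240*2/95)))
o=np.zeros((560,560+240),np.uint8);o=np.zeros((560,800,3),np.uint8);o[:,:560]=a
bb=cv2.resize(cv2.rotate(t[195:240,205:285],cv2.ROTATE_90_CLOCKWISE),(240,427));o[:427,560:]=bb
cv2.imwrite("pics/g7.png",o)
E
```

```text
tool_pos: [0.4809, -0.0003, 0.0092]
force: [-0.4, 1.2, -1.0]
opening: 0.0437
clock: 14.92
tool_pos: [0.4819, 0.0002, 0.1509]
orientation: [-179.8, 0.1, -83.3]
force: [-1.1, -0.1, -0.1]
opening: 0.044
gripper_force: 0.0
```

View pics/g7.png

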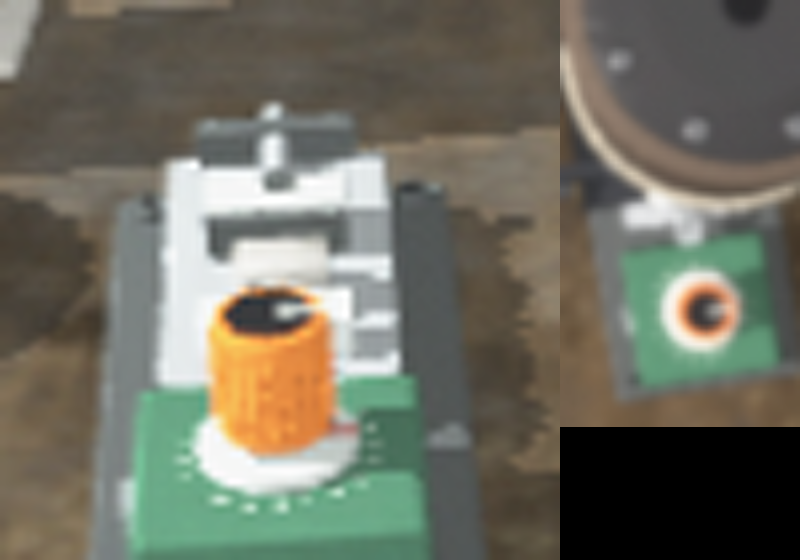

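The nut stands square between the jaws (crop (280,255)) and clear of both. Cap top centre is at side crop (270,313), top view (262.6,211.9), and the two marks are still in line.

```bash
python3 - <<'E'
from h import *
print(ray("side",218.25,198.6,.084).round(1),ray("top",262.6,211.9,.082).round(1),ray("top",262.6,211.9-.5+.6,.068).round(1))
print(get_obs()["tool_pos"],get_obs()["joint_pos"].round(1))
E
```

```text
[491.5 -98.2  84. ] [492.  -95.1  82. ] [492.3 -95.5  68. ]
[ 4.80395332e-01 -2.66735776e-04  1.48647216e-01] [ 23.5   4.5 -27.4  -0.  -58.1 -16.8]
```

```bash
python3 -m crank '[0,0,0,48.7,0.1,0,0.6, 0,0,0,48.7,0.1,0,0.6, 0,0,-0.18,0,0,0,0.6, 0,0,-0.18,0,0,0,0.6, 0,0,-0.18,0,0,0,0.6]'|sed -n '1,3p'
python3 -m crank '[0,0,-0.18,0,0,0,0.6, 0,0,-0.18,0,0,0,0.6, 0,0,-0.18,0,0,0,0.6, 0,0,-0.18,0,0,0,0.6, 0,0,-0.18,0,0,0,0.6]'|sed -n '1,3p'
python3 -m crank '[0,0,-0.18,0,0,0,0.6, 0,0,-0.18,0,0,0,0.6, 0,0,-0.18,0,0,0,0.6, 0,0,-0.18,0,0,0,0.6, 0,0,-0.18,0,0,0,0.6]'|sed -n '1,3p'
python3 -m crank '[0,0,-0.18,0,0,0,0.6, 0,0,-0.18,0,0,0,0.6, 0,0,0,0,0,0,0.6, 0,0,0,0,0,0,0.6]'|sed -n '1,5p'; python3 -c "
from plant import *
o=get_obs();print(o['joint_pos'].round(1),o['tool_pos'].round(4),o['moment'].round(3))"
```

```text
clock: 15.65
tool_pos: [0.491, -0.0974, 0.1475]
orientation: [179.8, 0.1, -52.1]
clock: 16.27
tool_pos: [0.4911, -0.0971, 0.1475]
orientation: [180.0, 0.2, -0.5]
clock: 16.9
tool_pos: [0.491, -0.0971, 0.1475]
orientation: [-179.9, 0.1, 51.1]
clock: 17.4
tool_pos: [0.4916, -0.0971, 0.1485]
orientation: [-179.9, 0.0, 71.1]
force: [0.2, 0.6, 0.5]
opening: 0.0523
[ 11.3   6.6 -25.1  -0.  -58.4 149.8] [ 0.4916 -0.0971  0.1485] [-0.122 -0.109 -0.018]
```

```bash
python3 -m crank '[0,0,0,0,0,50,0.6, 0,0,0,0,0,45,0.6, 0,0,0,0,0,23,0.6, 0,0,0,0,0,0,0.6, 0,0,0,0,0,0,0.6]'
python3 -m crank '[0,0,0,0,0,0,0.1, 0,0,0,0,0,0,0.1, 0,0,0,0,0,0,0.1, 0,0,0,0,0,0,0.1, 0,0,0,0,0,0,0.1]'
```

```text
clock: 18.02
tool_pos: [0.4928, -0.097, 0.0321]
orientation: [179.9, -0.0, 71.3]
force: [0.4, -0.5, 0.9]
opening: 0.0526
gripper_force: 0.0
clock: 18.65
tool_pos: [0.4915, -0.0968, 0.0319]
orientation: [-180.0, -0.0, 71.4]
force: [-3.7, 3.3, 6.7]
opening: 0.0312
gripper_force: 30.0
```

```bash
cat > m.py <<'E'
from plant import *
o=get_obs();print("mom",o["moment"].round(3),"F",o["force"].round(1),"yaw",o["orientation"][2].round(2),"z",o["tool_pos"][2].round(4),"open",o["opening"].round(4))
E
python3 m.py
python3 -m crank '[0,0,0.18,0,0,0,0.1, 0,0,0.18,0,0,0,0.1, 0,0,0.18,0,0,0,0.1]'>/dev/null;python3 m.py
python3 -m crank '[0,0,0.18,0,0,0,0.1, 0,0,0.18,0,0,0,0.1, 0,0,0.18,0,0,0,0.1]'>/dev/null;python3 m.py
python3 -m crank '[0,0,0.18,0,0,0,0.1, 0,0,0.18,0,0,0,0.1, 0,0,0.18,0,0,0,0.1]'>/dev/null;python3 m.py
python3 - <<'E'
from h import *
for n in("side","top"):
    cv2.imwrite(f"pics/{n}5.png",eyes.snapshot(n))
E
```

```text
Traceback (most recent call last):
  File "m.py", line 2, in <module>
    o=get_obs();print("mom",o["moment"].round(3),"F",o["force"].round(1),"yaw",o["orientation"][2].round(2),"z",o["tool_pos"][2].round(4),"open",o["opening"].round(4))
                                                                                                                                                 ^^^^^^^^^^^^^^^^^^
AttributeError: 'float' object has no attribute 'round'
Traceback (most recent call last):
  File "m.py", line 2, in <module>
    o=get_obs();print("mom",o["moment"].round(3),"F",o["force"].round(1),"yaw",o["orientation"][2].round(2),"z",o["tool_pos"][2].round(4),"open",o["opening"].round(4))
                                                                                                                                                 ^^^^^^^^^^^^^^^^^^
AttributeError: 'float' object has no attribute 'round'
Traceback (most recent call last):
  File "m.py", line 2, in <module>
    o=get_obs();print("mom",o["moment"].round(3),"F",o["force"].round(1),"yaw",o["orientation"][2].round(2),"z",o["tool_pos"][2].round(4),"open",o["opening"].round(4))
                                                                                                                                                 ^^^^^^^^^^^^^^^^^^
AttributeError: 'float' object has no attribute 'round'
Traceback (most recent call last):
  File "m.py", line 2, in <module>
    o=get_obs();print("mom",o["moment"].round(3),"F",o["force"].round(1),"yaw",o["orientation"][2].round(2),"z",o["tool_pos"][2].round(4),"open",o["opening"].round(4))
                                                                                                                                                 ^^^^^^^^^^^^^^^^^^
AttributeError: 'float' object has no attribute 'round'
```

```bash
sed -i 's/,"open".*/,"open",round(o["opening"],4),"t",o["clock"])/' m.py; python3 m.py
python3 -m crank '[0,0,0.09,0,0,0,0.1]'>/dev/null;python3 m.py
python3 -m crank '[0,0,0.09,0,0,0,0.1]'>/dev/null;python3 m.py
python3 -m crank '[0,0,0.09,0,0,0,0.1]'>/dev/null;python3 m.py
python3 - <<'E'
from h import *
# red dial mark & nut position in side view
im=eyes.snapshot("side");cv2.imwrite("pics/side6.png",im)
for f in("pics/side4.png","pics/side5.png","pics/side6.png"):
    im=cv2.imread(f).astype(int);b,g,r=im[...,0],im[...,1],im[...,2]
    m=(r>g+40)&(abs(g-b)<35)&(r>110);ys,xs=np.nonzero(m[205:225,200:240]);print(f,len(xs),xs.mean()+200 if len(xs) else 0,ys.mean()+205 if len(ys) else 0)
E
```

```text
mom [ 1.636  1.79  -0.171] F [-4.8  4.   8.9] yaw -21.76 z 0.0319 open 0.0312 t 19.875
mom [1.745 1.777 0.198] F [-4.4  4.5  7.9] yaw -26.7 z 0.0319 open 0.0312 t 20.0
mom [1.742 1.765 0.238] F [-4.8  4.7  7.4] yaw -31.91 z 0.0319 open 0.0314 t 20.125
mom [1.723 1.822 0.287] F [-5.3  5.2  7.9] yaw -37.07 z 0.0319 open 0.0311 t 20.25
pics/side4.png 7 226.14285714285714 210.0
pics/side5.png 5 220.4 214.6
pics/side6.png 6 219.83333333333334 214.16666666666666
```

```bash
cat > dm.py <<'E'
from h import *
def mark(im,lab):
    b,g,r=[im[...,i].astype(int) for i in range(3)]
    w=np.clip(r-np.maximum(g,b)-25,0,None)*(abs(g-b)<35);w[:203]=0;w[228:]=0;w[:,:203]=0;w[:,236:]=0
    if w.sum()==0: return print(lab,"no mark")
    v,u=np.nonzero(w);ww=w[v,u];p=ray("side",(u*ww).sum()/ww.sum(),(v*ww).sum()/ww.sum(),.0455)
    print(lab,len(u),"mark r",np.hypot(p[0]-491.5,p[1]+97.5).round(1),"ang",np.degrees(np.arctan2(p[1]+97.5,p[0]-491.5)).round(1))
if __name__=="__main__":
    mark(eyes.snapshot("side"),"now")
    o=get_obs();print("mom",o["moment"].round(3),"yaw",o["orientation"][2].round(2),o["joint_pos"][5].round(1))
E
python3 - <<'E'
from dm import *
for i in(0,4,5,6):mark(cv2.imread(f"pics/side{i}.png"),i)
E
for k in 1; do python3 -m crank '[0,0,0.1,0,0,0,0.1]'>/dev/null;python3 m.py;python3 dm.py; python3 -m crank '[0,0,0.1,0,0,0,0.1]'>/dev/null;python3 m.py;python3 dm.py;done
```

```text
0 12 mark r 22.5 ang 55.7
4 11 mark r 23.0 ang 57.0
5 12 mark r 5.6 ang -55.5
6 15 mark r 2.5 ang -153.7
mom [1.696 1.791 0.309] F [-5.3  4.4  7.5] yaw -42.74 z 0.0319 open 0.0313 t 20.425
now 15 mark r 5.3 ang -163.2
mom [1.758 1.784 0.184] yaw -43.09 35.6
mom [1.755 1.826 0.306] F [-4.1  4.9  8.4] yaw -48.47 z 0.0319 open 0.0317 t 20.6
now 17 mark r 7.0 ang 119.0
mom [1.786 1.776 0.087] yaw -48.82 29.8
```

```bash
python3 - <<'E'
from h import *
print("dial c",proj("side",[.4915,-.0975,.0455]),[proj("side",[.4915+.022*np.cos(a),-.0975+.022*np.sin(a),.0455]).round(1).tolist() for a in np.radians([7,-45,-90,-135,180])])
cv2.imwrite("pics/side7.png",eyes.snapshot("side"))
for i in(4,5,6,7):
    h=cv2.cvtColor(cv2.imread(f"pics/side{i}.png"),cv2.COLOR_BGR2HSV)
    m=((h[...,0]>=165)|(h[...,0]<=5))&(h[...,1]>60)&(h[...,2]>90);m[:206]=0;m[230:]=0;m[:,:200]=0;m[:,238:]=0
    print(i,[(int(u),int(v),h[v,u].tolist()) for v,u in np.argwhere(m)])
E
```

```text
dial c [219.45092428 213.52706949] [[229.6, 212.9], [225.8, 217.6], [218.2, 219.2], [211.4, 217.5], [209.4, 213.5]]
4 [(227, 213, [3, 68, 169]), (228, 213, [3, 70, 172])]
5 [(219, 217, [2, 61, 179]), (219, 218, [2, 93, 165]), (219, 219, [3, 71, 173])]
6 [(218, 217, [3, 76, 171]), (217, 218, [2, 124, 169]), (217, 219, [2, 98, 218])]
7 [(217, 217, [2, 77, 172]), (216, 218, [2, 94, 206])]
```

```bash
cat > dm.py <<'E'
from h import *
def mark(im,lab):
    h=cv2.cvtColor(im,cv2.COLOR_BGR2HSV).astype(int);b,g,r=[im[...,i].astype(int) for i in range(3)]
    w=np.clip(r-np.maximum(g,b)-15,0,None)*((h[...,0]>=160)|(h[...,0]<=6));w[:206]=0;w[230:]=0;w[:,:202]=0;w[:,238:]=0
    v,u=np.nonzero(w)
    if not len(u): return print(lab,"no mark")
    ww=w[v,u];c=(u*ww).sum()/ww.sum()+0,(v*ww).sum()/ww.sum();p=ray("side",*c,.0455)
    print(lab,len(u),np.round(c,2),"r",np.hypot(p[0]-491.5,p[1]+97.5).round(1),"ang",np.degrees(np.arctan2(p[1]+97.5,p[0]-491.5)).round(1))
if __name__=="__main__":
    mark(eyes.snapshot("side"),"now")
    o=get_obs();print("mom",o["moment"].round(3),"yaw",o["orientation"][2].round(2),o["joint_pos"][5].round(1))
E
python3 - <<'E'
from dm import *
for i in(0,4,5,6,7):mark(cv2.imread(f"pics/side{i}.png"),i)
E
python3 -m crank '[0,0,0.08,0,0,0,0.1]'>/dev/null;python3 m.py;python3 dm.py; python3 -m crank '[0,0,0.08,0,0,0,0.1]'>/dev/null;python3 m.py;python3 dm.py
```

```text
0 3 [227.55 213.07] r 17.6 ang 6.5
4 4 [227.55 213.12] r 17.6 ang 5.9
5 3 [219.   218.04] r 17.5 ang -86.4
6 7 [217.24 218.08] r 17.8 ang -98.6
7 5 [216.39 217.78] r 17.2 ang -105.7
mom [ 1.789  1.807 -0.052] F [-5.5  4.8  7.5] yaw -53.05 z 0.0319 open 0.0312 t 20.825
now 4 [216.28 218.17] r 18.6 ang -104.6
mom [ 1.708  1.761 -0.033] yaw -53.33 25.3
mom [1.81  1.751 0.143] F [-3.6  4.5  8.7] yaw -57.64 z 0.0319 open 0.0311 t 21.0
now 6 [216.53 218.11] r 18.2 ang -103.3
mom [1.813 1.816 0.055] yaw -57.91 20.8
```

The dial mark has stopped at about -104.5° while the cap goes on. The moment rose to 0.31 then dropped, so that was click 1. I'll go on in small steps.

```bash

python3 -m crank '[0,0,0.08,0,0,0,0.1]'>/dev/null;python3 m.py; python3 -m crank '[0,0,0.08,0,0,0,0.1]'>/dev/null;python3 m.py;python3 dm.py
python3 -m crank '[0,0,0.08,0,0,0,0.1]'>/dev/null;python3 m.py; python3 dm.py
```

```text
mom [1.865 1.804 0.295] F [-4.2  4.6  8.9] yaw -62.2 z 0.0319 open 0.0312 t 21.175
mom [1.879 1.805 0.225] F [-4.7  3.9  7.4] yaw -66.84 z 0.0319 open 0.0317 t 21.3
now 4 [216.42 217.98] r 17.8 ang -104.5
mom [1.781 1.783 0.021] yaw -67.08 11.6
mom [ 1.875  1.713 -0.028] F [-4.9  5.5  7.9] yaw -71.4 z 0.0319 open 0.0314 t 21.475
now 5 [216.6  217.86] r 17.3 ang -103.9
mom [1.808 1.807 0.018] yaw -71.68 7.0
```

```bash

python3 -m crank '[0,0,0.07,0,0,0,0.1, 0,0,0,0,0,0,0.1]'>/dev/null;python3 m.py; python3 dm.py
python3 -m crank '[0,0,0,0,0,0,0.5, 0,0,0,0,0,0,0.5, 0,0,0,0,0,0,0.5, 0,0,0,0,0,0,0.5]'
python3 -m crank '[0,0,0,0,0,-50,0.5, 0,0,0,0,0,-50,0.5, 0,0,0,0,0,-50,0.5, 0,0,0,0,0,0,0.5]'
python3 dm.py
python3 - <<'E'
from h import *
s=eyes.snapshot("side");cv2.imwrite("pics/side9.png",s)
print("capc",((proj("side",[.4915,-.0975,.084])+.5-[185,160])*8).round(),((proj("side",[.4915,-.0975,.0455])+.5-[185,160])*8).round())
cv2.imwrite("pics/g9.png",cv2.resize(s[160:230,185:255],None,fx=8,fy=8,interpolation=cv2.INTER_CUBIC))
E
```

```text
mom [ 1.871  1.757 -0.052] F [-5.5  5.2  7.6] yaw -75.37 z 0.0319 open 0.0314 t 21.775
now 5 [216.64 218.05] r 18.0 ang -102.7
mom [1.882 1.769 0.034] yaw -75.33 3.3
clock: 22.32
tool_pos: [0.492, -0.0971, 0.0312]
orientation: [180.0, -0.0, -75.3]
force: [0.7, -0.2, 0.3]
opening: 0.0437
gripper_force: 0.0
clock: 22.82
tool_pos: [0.4947, -0.0969, 0.1855]
orientation: [-179.5, -0.1, -75.3]
force: [0.3, 0.3, -0.4]
opening: 0.0437
gripper_force: 0.0
now 6 [216.67 217.96] r 17.6 ang -103.0
mom [ 0.065  0.04  -0.025] yaw -75.31 3.4
capc [270. 311.] [280. 432.]
```

View pics/g9.png

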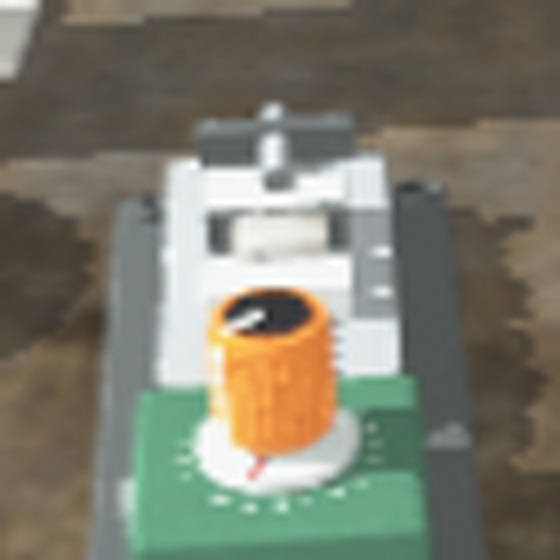

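The last picture shows the nut at (280,232) clamped squarely between the jaws. The cap's white mark points to about -140° and the dial's red mark to about -103°, a slip of about 0.64 rad, so two clicks. The gripper is clear.

```bash
python3 -c "
from plant import *
print(ctrl.close_job())"
```

```text
the job is handed in; nothing more can be done
None
```

I set the small grey T-nut flat and square on the vice bed, let go of it, and wound the cap until the clutch clicked twice (about 0.64 rad of slip). I then lifted the gripper clear, left the collet and sleeve alone, and handed the job in at about 23 s; no verdict came back.

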